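Sort two closed instrument cases by weight

TASK

The two small closed aluminium cases look the same, but one has its transformer core built in and is heavy, while the other is an empty shell. Tell them apart by the load on the wrist as you lift each one just clear, then stand the heavy one, lid up, in the middle of the square wooden tray and the light one, lid up, in the middle of the round steel dish. Set them down without dropping or tipping them.

Things in the scene. Friction and masses are not known exactly. Their poses are not given: they have to be found in the camera images.
- case_a_mid (a point): one of two outwardly identical closed die-cast aluminium cases, 80 mm long (own x) x 50 mm wide (own y) x 52 mm high, standing on the bench with its lid (four dark screws at the corners) up; the lid is fixed. This point is its centre, 26 mm above its underside; z up. Grip it across the 50 mm width; it is sturdy. Either case may be the filled one: the filled case weighs 450 to 630 g, the empty one about 140 g, always one of each, centre of mass near the middle.
- case_b_mid (a point): one of two outwardly identical closed die-cast aluminium cases, 80 mm long (own x) x 50 mm wide (own y) x 52 mm high, standing on the bench with its lid (four dark screws at the corners) up; the lid is fixed. This point is its centre, 26 mm above its underside; z up. Grip it across the 50 mm width; it is sturdy. Either case may be the filled one: the filled case weighs 450 to 630 g, the empty one about 140 g, always one of each, centre of mass near the middle.
- square_tray_mid (a point): shallow square plywood tray for the filled case, 160 x 160 mm outside, rim 12 mm above the bench and 5 mm thick, fixed to the bench where it lies; this point is the middle of its inner floor, 5 mm above the bench; z up. It may be on the left or the right.
- round_dish_mid (a point): shallow round steel dish for the empty case, 160 mm across outside, rim 12 mm above the bench and 4 mm thick, fixed to the bench where it lies; this point is the middle of its inner floor, 5 mm above the bench; z up. It may be on the left or the right.
Not all that is in view belongs to the job. Of the things shaped like the part that bears round_dish_mid, the bare steel one is meant.

How it is judged:
By the outcome, as a careful person would: the job done as asked, in the order asked, and still so for the second after the job is handed in, with the robot touching nothing.
It also fails if it takes over 64 s, if anything falls off the work surface, if the arm or the gripper's body presses on something with over 40 N, if the wrist force passes 120 N, or if a joint passes its speed limit or range.

ROBOT

A 6-joint arm with a two-finger parallel gripper is mounted at the origin on the work surface; the furniture and walls round the work are solid. World frame = base frame: x ahead of the robot, y to its left, z up, the work surface at z = 0. Lengths are in m, angles in rad, forces in N, time in s.
With the tool pointing down it reaches from about 0.325 to 0.9 m from the base axis. Payload 6.1 kg.
Tool frame: the origin (TCP) lies at the very end of the fingers, on their centre line; the grasp point (between the pads) lies 19 mm behind it; z points along the fingers, y is the line along which they close (so a half turn about z gives the same grasp; the last joint's range is limited). The gripper opens to 85 mm and grips with 20 to 120 N. Pads are 22 mm wide; open, the fingers measure 114 mm over their backs; the gripper's body (76 mm by 85 mm) begins 54 mm behind the grasp point. The pads swing forward as they close: fully open they stand 13 mm farther back than shut.
Start: joints at [-1.307, 0.22, 1.526, -0, 1.395, -0.126], TCP at [0.237, -0.578, 0.231] pointing down, gripper open.
Joint ranges: [-2.98, 2.98], [-0.91, 2.08], [0.09, 2.57], [-1.24, 4.39], [0.2, 2.65], [-2.68, 2.68]. Speed limits (rad/s): [2.57, 2.57, 3.01, 3.14, 3.14, 3.14].

INTERFACE

Orientations are given as a unit quaternion [w, x, y, z].
In Python, from cell import arm gives the robot as it stands.
- The arm moves only by the shell command python3 -m jog 'ROWS' [FORCE]. ROWS is JSON, a list that holds one entry, the list of rows, each a list of 7 numbers: the turn, a rotation vector about the tool's x, y, z in rad, then the shift along the tool's x, y, z in mm, then the closure, from 0 (fully open) to 1 (shut). In form: [[[wx, wy, wz, dx, dy, dz, hand], ...]]. A call has 1 to 8 rows; each row shifts and turns the commanded pose from where the row before left it, along the tool's axes as they then stand; what a row does not reach is not made up. A row lasts 1/8 s, in which the tool goes at most 62.5 mm and 10.7 degrees, less where a joint would pass 70% of its speed; a pose out of reach is approached as far as the arm can. A call is refused whole if a number of a shift passes 62.5 or a number of a turn 0.188, either way. A call with a gripper value outside its range is refused whole. The fingers move at their own pace and stop on an object; FORCE is the grip in N (left out, the last holds). Time passes only in rows, so rows that do not move let the fingers close. It gives the time, the measured TCP pose, the force, the opening and the grip force at its end, in the units of the state.
- arm.get_state(): the state, without advancing time (a new reading comes with each control period).
- arm.grab_frame(name): name is "scene" or "top" or "wrist"; returns (picture, depth): 480x640x3 uint8, blue, green, red; 480x640 float32, m along the optical axis (not along the pixel's ray), 0 where there is no reading.
- arm.camera_model(name): a dict with "intrinsics" (3x3 intrinsics, pixels), "dist_coeffs" ([k1, k2, p1, p2, k3] as OpenCV has them; the pictures are not rectified), "extrinsics" (4x4, takes a point from camera to world coordinates). Camera axes: x right, y down, z forward; pixel columns grow to the right and rows downward; lengths in m; the calibration is good to about 2 mm. A picture is of the moment at which its call begins: read the wrist's pose just before it. camera_model takes no time and is no camera call; for the wrist camera it gives the pose at the moment of the call.
- arm.job_done(): hands the job in; it is judged then, once.
Trained networks look in the newest picture that a camera, given by its name, has taken for a name from the list of things; names that differ only in an ending like _2 or _b are one class to them, and where a whole thing is asked for, a point or a joint stands for the part that bears it (a point fixed in the world has none). Each returns a list of dicts, best first, with "conf" (0 to 1); they miss things now and then, are a little off and sometimes report something else, mostly with a low value. They report only what shows in the picture. A call takes as long as a camera call. They do not tell look-alikes from the thing itself.
- arm.silhouettes(target, camera): "region" (480x640 bool, what is visible of it) and "extent" ([left, top, right, bottom] in pixels, round what is visible of it).
- arm.place_of(target, camera): "at" ([row, column] in pixels: a listed point, or the origin of a listed thing).
The state is a dict: "time_s": time; "joint_positions": joint angles; "joint_vel": joint speeds; "joint_torque": joint torques, N m; "eef_pos": TCP position; "eef_rot": TCP orientation; "force": force on the tool from outside, world axes, zero at the start; "ft_torque": the same for the moment, N m; "grip_width": opening from 0.0 (shut) to 1.0 (fully open); "grasp_force": force on a finger pad.
Only numpy, scipy, OpenCV 4.12 (cv2) and the standard library are available. Lean on these libraries where they do the work, as an engineer would, in place of code of your own. Each camera call takes 0.05 s, during which the arm holds its last target. There are 200 camera calls.

## Working session

There is one attempt and no reset: what is moved stays moved. The work goes in short steps, Python scripts to look and compute and a shell command to move; the robot and the scene stay as the last step left them, time stands still between calls to the robot, and variables do not carry over. Pictures are saved under pics/ and viewed, at most 10 in all, crops included, and the job is handed in when it is done.

```bash
mkdir -p pics; cat > h.py <<'E'
import numpy as np, cv2
from cell import arm
def world(cam,uv,depth=None,z=None):
    m=arm.camera_model(cam);K=np.array(m["intrinsics"]);T=np.array(m["extrinsics"])
    p=cv2.undistortPoints(np.array(uv,float).reshape(-1,1,2),K,np.array(m["dist_coeffs"])).reshape(-1,2)
    r=np.c_[p,np.ones(len(p))]
    if z is None: P=r*np.array(depth).reshape(-1,1); return P@T[:3,:3].T+T[:3,3]
    d=r@T[:3,:3].T; return T[:3,3]+d*((z-T[2,3])/d[:,2:3])
def st():
    s=arm.get_state();print({k:np.round(s[k],3).tolist() for k in ("time_s","eef_pos","eef_rot","joint_positions","force","grip_width","grasp_force")})
E
python3 - <<'E'
from h import *
st()
for c in ("top","scene"):
    im,d=arm.grab_frame(c);cv2.imwrite(f"pics/{c}0.png",im)
    print(c,np.round(arm.camera_model(c)["extrinsics"],2).tolist())
    for t in ("case_a_mid","square_tray_mid","round_dish_mid"):
        for q in arm.silhouettes(t,c):
            rg=q["region"]&(d>0)
            v,u=np.nonzero(rg);W=world(c,np.c_[u,v],d[v,u])
            zt=np.percentile(W[:,2],90); top=W[abs(W[:,2]-zt)<.006]
            r=cv2.minAreaRect((top[:,:2]*1000).astype(np.float32))
            print(c,t,round(q["conf"],2),q["extent"],"ztop",round(zt,3),"rect",np.round(r[0],0),np.round(r[1],0),round(r[2],1))
        print([(np.round(p["at"]).tolist(),round(p["conf"],2)) for p in arm.place_of(t,c)])
E
```

```text
{'time_s': 0.0, 'eef_pos': [0.237, -0.578, 0.23], 'eef_rot': [-0.001, 0.981, 0.194, -0.0], 'joint_positions': [-1.307, 0.221, 1.528, -0.0, 1.395, -0.126], 'force': [-0.415, -0.264, -0.287], 'grip_width': 1.002, 'grasp_force': 0.0}
top [[-0.03, -0.98, 0.22, -0.0], [-1.0, 0.03, -0.0, 0.1], [-0.0, -0.22, -0.98, 1.61], [0.0, 0.0, 0.0, 1.0]]
top case_a_mid 0.96 [295.6, 188.9, 313.3, 222.7] ztop 0.056 rect [437. 142.] [79. 49.] 4.3
[([210.0, 303.0], 0.81)]
top square_tray_mid 0.59 [439.9, 175.7, 507.3, 239.6] ztop 0.01 rect [ 420. -328.] [162. 162.] 5.7
[([208.0, 471.0], 0.81)]
top round_dish_mid 0.86 [192.5, 260.4, 254.1, 316.1] ztop 0.01 rect [223. 357.] [155. 156.] 71.1
top round_dish_mid 0.76 [127.5, 198.0, 188.3, 251.4] ztop 0.011 rect [395. 540.] [160. 158.] 89.0
top round_dish_mid 0.55 [208.2, 181.5, 265.7, 237.0] ztop 0.01 rect [435. 327.] [158. 157.] 44.0
[([210.0, 235.0], 0.89), ([288.0, 220.0], 0.86), ([226.0, 154.0], 0.74), ([207.0, 474.0], 0.73)]
scene [[-0.81, -0.44, 0.39, -0.15], [-0.58, 0.61, -0.54, 0.81], [-0.0, -0.66, -0.75, 1.04], [0.0, 0.0, 0.0, 1.0]]
scene case_a_mid 0.55 [274.9, 228.8, 306.9, 259.7] ztop 0.054 rect [434. 142.] [79. 51.] 3.4
[([244.0, 291.0], 0.94)]
scene square_tray_mid 0.78 [349.8, 151.2, 381.4, 185.2] ztop 0.01 rect [ 442. -326.] [109. 167.] 6.6
[([170.0, 381.0], 0.63)]
scene round_dish_mid 0.74 [220.0, 266.9, 278.4, 321.6] ztop 0.01 rect [433. 325.] [157. 162.] 42.1
scene round_dish_mid 0.63 [168.9, 329.4, 235.3, 393.2] ztop 0.01 rect [394. 540.] [160. 160.] 22.5
scene round_dish_mid 0.59 [271.7, 314.7, 339.8, 375.0] ztop 0.01 rect [221. 357.] [157. 160.] 34.2
[([294.0, 249.0], 0.86), ([345.0, 303.0], 0.86), ([359.0, 202.0], 0.65)]
```

View pics/top0.png

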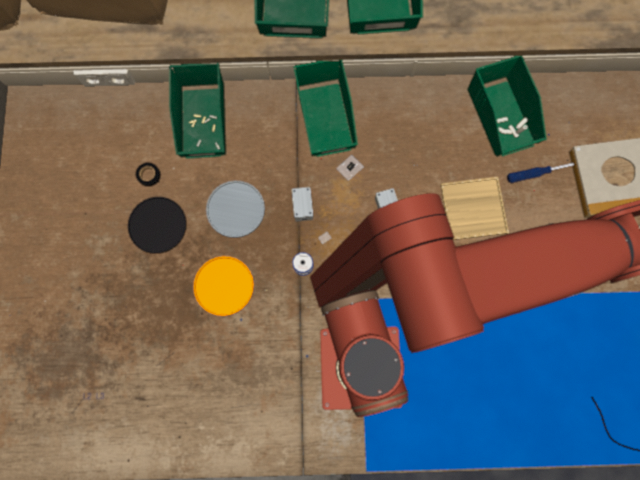

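View pics/scene0.png

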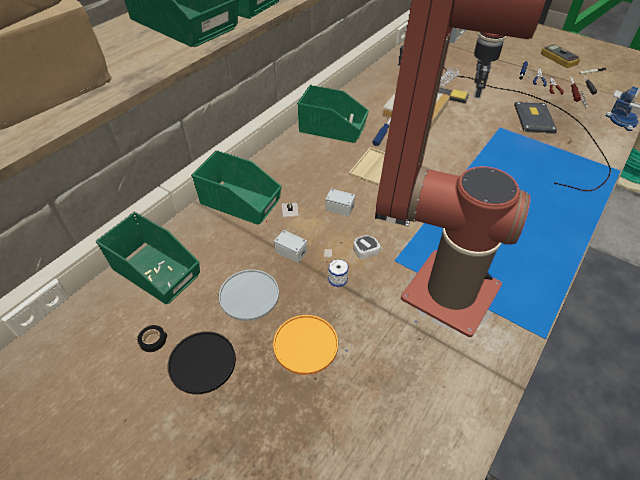

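The top picture shows case A at (303,203), case B partly behind the arm at (387,198), the steel dish at (235,208) with orange and black look-alikes, and the tray at (474,208). The scene picture shows case B at (340,201), so I'll measure it from there.

```bash
python3 - <<'E'
from h import *
c="scene"
im,d=arm.grab_frame(c)
v,u=np.mgrid[165:240,305:378];v=v.ravel();u=u.ravel()
W=world(c,np.c_[u,v],d[v,u])
k=(abs(W[:,2]-.053)<.006)&(W[:,1]<.05)&(W[:,1]>-.2)&(W[:,0]>.3)&(W[:,0]<.6)
print(k.sum(),cv2.minAreaRect((W[k,:2]*1000).astype(np.float32)))
v,u=np.mgrid[180:250,255:400];v=v.ravel();u=u.ravel()
W=world(c,np.c_[u,v],d[v,u])
k=(W[:,2]>.07)&(W[:,0]>.3)&(W[:,0]<.6); print("tall",k.sum(),W[k].max(0) if k.any() else "",W[k].min(0) if k.any() else "")
E
```

```text
305 ((422.2183532714844, -89.66915893554688), (80.8109359741211, 54.5803337097168), 15.783340454101562)
tall 9 [0.59907063 0.11927915 0.07485134] [ 0.57360513 -0.00942415  0.07012871]
```

```bash
python3 -m jog '[[[0,0,0,40,-42,0,0],[0,0,0,40,-42,0,0],[0,0,0,40,-42,0,0],[0,0,0,40,-42,0,0],[0,0,0,40,-42,0,0],[0,0,0,40,-42,0,0],[0,0,0,40,-42,0,0],[0,0,0,40,-42,0,0]]]'; python3 -c "
from h import *;st()"
```

```text
time_s: 1.75
eef_pos: [0.4063, -0.144, 0.2318]
eef_rot: [0.0, 0.981, 0.194, 0.001]
force: [1.0, -0.3, -0.5]
grip_width: 0.999
grasp_force: 0.0
{'time_s': 1.75, 'eef_pos': [0.406, -0.144, 0.232], 'eef_rot': [0.0, 0.981, 0.194, 0.001], 'joint_positions': [-0.524, -0.266, 2.003, 0.0, 1.403, 0.657], 'force': [1.043, -0.279, -0.525], 'grip_width': 0.999, 'grasp_force': 0.0}
```

```bash
python3 -m jog '[[[0,0,0.0,37,-43,0,0],[0,0,0.11,0,0,0,0],[0,0,0,0,0,0,0]]]'; cat > look.py <<'E'
from h import *
import sys
st();s=arm.get_state();w,x,y,z=s["eef_rot"];phi=2*np.arctan2(y,x);p=np.array(s["eef_pos"])
im,d=arm.grab_frame("wrist");cv2.imwrite(sys.argv[1],im)
for c in ("wrist",)+tuple(sys.argv[2:]):
    if c!="wrist": im,d=arm.grab_frame(c)
    for q in arm.silhouettes("case_a_mid",c):
        v,u=np.nonzero(q["region"]&(d>0));W=world(c,np.c_[u,v],d[v,u])
        zt=np.percentile(W[:,2],80); t=W[abs(W[:,2]-zt)<.006]
        r=cv2.minAreaRect((t[:,:2]*1000).astype(np.float32));e=np.array(r[0])-p[:2]*1000
        print(c,round(q["conf"],2),np.round(q["extent"]),"z",round(zt,3),np.round(r[0],1),np.round(r[1],1),round(r[2],1),"tool dx,dy",np.round([e@[np.cos(phi),np.sin(phi)],e@[np.sin(phi),-np.cos(phi)]],1),"phi",round(np.degrees(phi),1))
E
python3 look.py pics/w1.png top
```

```text
time_s: 2.12
eef_pos: [0.4239, -0.0912, 0.2315]
eef_rot: [0.0, 0.99, 0.141, 0.0]
force: [0.8, -0.7, -0.1]
grip_width: 1.002
grasp_force: 0.0
{'time_s': 2.125, 'eef_pos': [0.424, -0.091, 0.232], 'eef_rot': [0.0, 0.99, 0.141, 0.0], 'joint_positions': [-0.394, -0.258, 1.997, -0.0, 1.401, 0.894], 'force': [0.82, -0.669, -0.1], 'grip_width': 1.002, 'grasp_force': 0.0}
wrist 0.82 [  0.  55.  92. 177.] z 0.052 [438.7 135.1] [80.5 40.7] 3.9 tool dx,dy [  77.3 -213.2] phi 16.2
top 0.92 [296. 191. 311. 220.] z 0.054 [437.2 142.3] [81.5 49.3] 4.2 tool dx,dy [  77.8 -220.5] phi 16.2
top 0.23 [209. 182. 262. 235.] z 0.008 [435.4 326.6] [159. 155.] 18.7 tool dx,dy [ 127.6 -398. ] phi 16.2
```

View pics/w1.png

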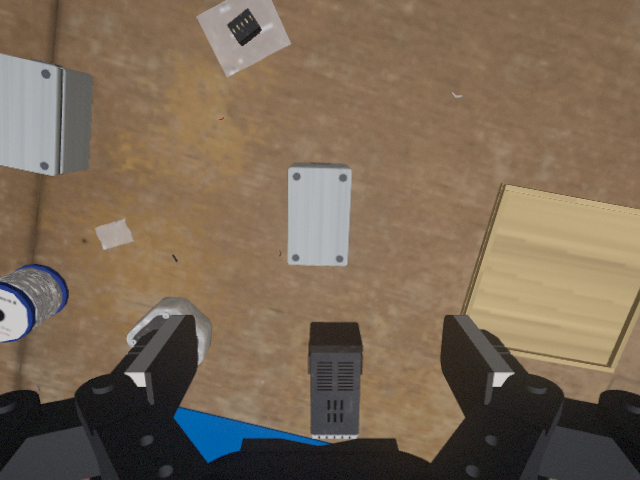

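Case B is centred at about (320,217) with the lid screws visible. A black thing at (335,380) and a gadget at (170,330) lie near the fingers, so I'll measure all three.

```bash
cat > box.py <<'E'
from h import *
import sys
s=arm.get_state();w,x,y,z=s["eef_rot"];phi=2*np.arctan2(y,x);p=np.array(s["eef_pos"])
im,d=arm.grab_frame("wrist")
for a in sys.argv[1:]:
    u0,v0,u1,v1,zl,zh=map(float,a.split(","))
    v,u=np.mgrid[int(v0):int(v1),int(u0):int(u1)];v=v.ravel();u=u.ravel();W=world("wrist",np.c_[u,v],d[v,u])
    k=(W[:,2]>zl)&(W[:,2]<zh)&(d[v,u]>0);
    if not k.any(): print(a,"none",np.percentile(W[:,2],[0,50,100]));continue
    W=W[k];r=cv2.minAreaRect((W[:,:2]*1000).astype(np.float32));e=np.array(r[0])-p[:2]*1000
    print(a,k.sum(),"z",np.round(np.percentile(W[:,2],[5,50,95]),3),np.round(r[0],1),np.round(r[1],1),round(r[2],1),"tool dx,dy",np.round([e@[np.cos(phi),np.sin(phi)],e@[np.sin(phi),-np.cos(phi)]],1),"phi",round(np.degrees(phi),1))
E
python3 box.py 270,150,370,290,.046,.06 312,325,358,430,.01,1 120,295,215,370,.01,.1 0,255,80,350,.01,.1 450,180,640,370,.008,.03
```

```text
270,150,370,290,.046,.06 6125 z [0.05  0.052 0.053] [425.6 -90.5] [81.  49.4] 14.7 tool dx,dy [ 2.5 -1.4] phi 16.0
312,325,358,430,.01,1 4780 z [0.021 0.046 0.047] [ 275.8 -151.1] [93.  43.7] 16.1 tool dx,dy [-158.1   15.4] phi 16.0
120,295,215,370,.01,.1 1691 z [0.013 0.028 0.031] [279.9  11.6] [50.  73.8] 0.2 tool dx,dy [-109.3 -139.8] phi 16.0
0,255,80,350,.01,.1 3352 z [0.014 0.045 0.056] [277.8 133.9] [52.7 34.5] 25.1 tool dx,dy [ -77.6 -257.9] phi 16.0
450,180,640,370,.008,.03 2812 z [0.009 0.011 0.013] [ 420.2 -328.8] [161.  161.4] 5.8 tool dx,dy [-68.4 226.1] phi 16.0
```

```bash
python3 -m jog '[[[0,0,0.02,2.5,-1.5,0,0],[0,0,0,0,0,50,0],[0,0,0,0,0,50,0],[0,0,0,0,0,50,0],[0,0,0,0,0,40,0],[0,0,0,0,0,27,0],[0,0,0,0,0,0,0],[0,0,0,0,0,0,0]]]' 60; python3 -c "
from h import *;st()"
```

```text
time_s: 3.38
eef_pos: [0.4265, -0.0902, 0.0153]
eef_rot: [0.0, 0.992, 0.129, 0.001]
force: [0.8, 0.8, 0.8]
grip_width: 1.0
grasp_force: 0.0
{'time_s': 3.375, 'eef_pos': [0.427, -0.09, 0.015], 'eef_rot': [0.0, 0.992, 0.129, 0.001], 'joint_positions': [-0.39, 0.058, 2.162, 0.0, 0.92, 0.922], 'force': [0.768, 0.782, 0.828], 'grip_width': 1.0, 'grasp_force': 0.0}
```

```bash
python3 -m jog '[[[0,0,0,0,0,0,0.3],[0,0,0,0,0,0,1],[0,0,0,0,0,0,1],[0,0,0,0,0,0,1],[0,0,0,0,0,0,1],[0,0,0,0,0,0,1],[0,0,0,0,0,0,1],[0,0,0,0,0,0,1]]]' 60
```

```text
time_s: 4.38
eef_pos: [0.4269, -0.0902, 0.0156]
eef_rot: [0.001, 0.992, 0.13, 0.001]
force: [-0.2, 0.3, 6.5]
grip_width: 0.58
grasp_force: 63.1
```

```bash
python3 -m jog '[[[0,0,0,0,0,-10,1],[0,0,0,0,0,-15,1],[0,0,0,0,0,0,1],[0,0,0,0,0,0,1],[0,0,0,0,0,0,1]]]'; python3 -c "
from h import *
for i in range(4): st();arm.grab_frame('wrist')"
```

```text
time_s: 5.0
eef_pos: [0.4253, -0.0896, 0.0389]
eef_rot: [-0.0, 0.992, 0.13, -0.0]
force: [-0.2, -0.2, -1.0]
grip_width: 0.583
grasp_force: 62.3
{'time_s': 5.0, 'eef_pos': [0.425, -0.09, 0.039], 'eef_rot': [-0.0, 0.992, 0.13, -0.0], 'joint_positions': [-0.389, 0.007, 2.157, -0.0, 0.978, 0.922], 'force': [-0.182, -0.231, -1.032], 'grip_width': 0.583, 'grasp_force': 62.33}
{'time_s': 5.05, 'eef_pos': [0.425, -0.09, 0.039], 'eef_rot': [-0.0, 0.992, 0.13, -0.0], 'joint_positions': [-0.389, 0.008, 2.157, 0.0, 0.978, 0.922], 'force': [-0.376, 0.097, -1.928], 'grip_width': 0.579, 'grasp_force': 62.329}
{'time_s': 5.1, 'eef_pos': [0.425, -0.09, 0.039], 'eef_rot': [-0.0, 0.992, 0.13, -0.0], 'joint_positions': [-0.389, 0.008, 2.157, -0.0, 0.978, 0.922], 'force': [0.463, 0.653, -0.967], 'grip_width': 0.579, 'grasp_force': 62.329}
{'time_s': 5.15, 'eef_pos': [0.425, -0.09, 0.039], 'eef_rot': [-0.0, 0.992, 0.13, -0.0], 'joint_positions': [-0.39, 0.008, 2.157, -0.0, 0.978, 0.922], 'force': [0.13, 0.413, -0.993], 'grip_width': 0.58, 'grasp_force': 62.329}
```

B's load is about 1.2 N, so it looks like the empty one. I'll set it down and check A.

```bash
python3 -m jog '[[[0,0,0,0,0,14,1],[0,0,0,0,0,7,1],[0,0,0,0,0,2.5,1],[0,0,0,0,0,0,1],[0,0,0,0,0,0,0],[0,0,0,0,0,0,0],[0,0,0,0,0,0,0],[0,0,0,0,0,0,0]]]'
```

```text
time_s: 6.2
eef_pos: [0.4257, -0.0898, 0.0158]
eef_rot: [0.0, 0.992, 0.13, 0.0]
force: [0.4, -0.6, -0.7]
grip_width: 1.001
grasp_force: 0.0
```

```bash
python3 -m jog '[[[0,0,0,0,0,-20,0],[0,0,0,0,0,-60,0],[0,0,0,0,0,-60,0],[0,0,0,0,0,-60,0],[0,0,0.1,18,-55,0,0],[0,0,0.1,18,-55,0,0],[0,0,0,18,-55,0,0],[0,0,0,18,-55,0,0]]]'; python3 look.py pics/w2.png; python3 box.py 50,20,600,320,.046,.06
```

```text
time_s: 7.2
eef_pos: [0.4676, 0.139, 0.2161]
eef_rot: [0.0, 1.0, 0.03, 0.001]
force: [-0.6, -0.2, -0.1]
grip_width: 0.998
grasp_force: 0.0
{'time_s': 7.2, 'eef_pos': [0.468, 0.139, 0.216], 'eef_rot': [0.0, 1.0, 0.03, 0.001], 'joint_positions': [0.127, -0.102, 1.893, -0.0, 1.35, 1.638], 'force': [-0.574, -0.188, -0.057], 'grip_width': 0.998, 'grasp_force': 0.0}
wrist 0.71 [277. 200. 348. 311.] z 0.052 [437.9 145.3] [80.  49.9] 4.7 tool dx,dy [-29.3  -8.1] phi 3.4
50,20,600,320,.046,.06 9074 z [0.049 0.051 0.058] [503.7  42. ] [218.9 253.2] 3.4 tool dx,dy [ 29.5 102. ] phi 3.7
```

```bash
python3 -m jog '[[[0,0,-0.02,-30,-6,0,0],[0,0,0,0,0,50,0],[0,0,0,0,0,50,0],[0,0,0,0,0,50,0],[0,0,0,0,0,30,0],[0,0,0,0,0,21,0],[0,0,0,0,0,0,0],[0,0,0,0,0,0,0.3]]]' 60
```

```text
time_s: 8.35
eef_pos: [0.4377, 0.1408, 0.0157]
eef_rot: [0.0, 0.999, 0.039, 0.001]
force: [0.9, -0.2, 0.2]
grip_width: 0.819
grasp_force: 0.0
```

```bash
python3 -m jog '[[[0,0,0,0,0,0,1],[0,0,0,0,0,0,1],[0,0,0,0,0,0,1],[0,0,0,0,0,0,1],[0,0,0,0,0,0,1],[0,0,0,0,0,0,1],[0,0,0,0,0,0,1]]]' 60
```

```text
time_s: 9.22
eef_pos: [0.4384, 0.1415, 0.0164]
eef_rot: [-0.0, 0.999, 0.04, 0.001]
force: [-1.2, -0.5, 6.2]
grip_width: 0.574
grasp_force: 65.2
```

```bash
python3 -m jog '[[[0,0,0,0,0,-10,1],[0,0,0,0,0,-15,1],[0,0,0,0,0,0,1],[0,0,0,0,0,0,1],[0,0,0,0,0,0,1]]]'; python3 -c "
from h import *
for i in range(4): st();arm.grab_frame('wrist')"
```

```text
time_s: 9.85
eef_pos: [0.4365, 0.1413, 0.0393]
eef_rot: [0.0, 0.999, 0.04, -0.001]
force: [0.3, 0.8, -4.7]
grip_width: 0.577
grasp_force: 64.0
{'time_s': 9.85, 'eef_pos': [0.436, 0.141, 0.039], 'eef_rot': [0.0, 0.999, 0.04, -0.001], 'joint_positions': [0.141, 0.065, 2.097, 0.0, 0.981, 1.632], 'force': [0.344, 0.841, -4.704], 'grip_width': 0.577, 'grasp_force': 63.984}
{'time_s': 9.9, 'eef_pos': [0.437, 0.141, 0.039], 'eef_rot': [0.0, 0.999, 0.04, -0.001], 'joint_positions': [0.141, 0.065, 2.097, 0.0, 0.981, 1.632], 'force': [-0.459, 0.744, -4.6], 'grip_width': 0.577, 'grasp_force': 63.983}
{'time_s': 9.95, 'eef_pos': [0.437, 0.141, 0.039], 'eef_rot': [0.0, 0.999, 0.04, -0.0], 'joint_positions': [0.141, 0.065, 2.097, -0.0, 0.981, 1.632], 'force': [-0.404, 0.675, -5.621], 'grip_width': 0.573, 'grasp_force': 63.983}
{'time_s': 10.0, 'eef_pos': [0.437, 0.141, 0.039], 'eef_rot': [0.0, 0.999, 0.04, -0.0], 'joint_positions': [0.141, 0.065, 2.096, -0.0, 0.981, 1.632], 'force': [0.084, 0.107, -5.63], 'grip_width': 0.575, 'grasp_force': 63.983}
```

A's load is about 5.2 N, so A is the heavy one. I'll carry it to the tray.

```bash
python3 -m jog '[[[0,0,0,0,0,-25,1],[0,0,0,0,0,-50,1],[0,0,0,0,0,-40,1],[0,0,0,-2,18,-15,1],[0,0,0,-4,35,0,1],[0,0,0,-6,50,0,1],[0,0,0,-6,50,0,1],[0,0,0,-6,50,0,1]]]' 90
```

```text
time_s: 11.05
eef_pos: [0.4289, -0.0643, 0.1697]
eef_rot: [0.0, 0.999, 0.04, 0.0]
force: [2.0, -0.5, -5.3]
grip_width: 0.574
grasp_force: 97.4
```

```bash
python3 -m jog '[[[0,0,0,-6,50,0,1],[0,0,0,-6,50,0,1],[0,0,0,-6,50,0,1],[0,0,0,-6,50,0,1],[0,0,0,-4,35,0,1],[0,0,0,-2,20,0,1],[0,0,0,0,0,0,1],[0,0,0,0,0,0,1]]]'; python3 - <<'E'
from h import *
st();
im,d=arm.grab_frame("wrist");cv2.imwrite("pics/w3.png",im)
for q in arm.silhouettes("square_tray_mid","wrist"):
    v,u=np.nonzero(q["region"]&(d>0));W=world("wrist",np.c_[u,v],d[v,u]);W=W[W[:,2]<.025]
    print(q["conf"],cv2.minAreaRect((W[:,:2]*1000).astype(np.float32)))
v,u=np.mgrid[0:480,0:640];v=v.ravel();u=u.ravel();W=world("wrist",np.c_[u,v],d[v,u])
k=(abs(W[:,2]-.0115)<.003)&(abs(W[:,0]-.42)<.11)&(abs(W[:,1]+.328)<.11);print(W[k].min(0),W[k].max(0))
E
```

```text
time_s: 12.05
eef_pos: [0.4197, -0.3183, 0.1694]
eef_rot: [-0.001, 0.999, 0.04, -0.0]
force: [1.2, -0.0, -5.2]
grip_width: 0.574
grasp_force: 97.3
{'time_s': 12.05, 'eef_pos': [0.42, -0.318, 0.169], 'eef_rot': [-0.001, 0.999, 0.04, -0.0], 'joint_positions': [-0.799, 0.04, 1.845, 0.001, 1.258, 0.691], 'force': [1.199, -0.0, -5.225], 'grip_width': 0.574, 'grasp_force': 97.308}
0.95 ((422.9930725097656, -329.0315246582031), (155.73414611816406, 167.57904052734375), 5.197018623352051)
[ 0.34923761 -0.43038758  0.00850497] [ 0.51538909 -0.24204548  0.0144703 ]
```

View pics/w3.png

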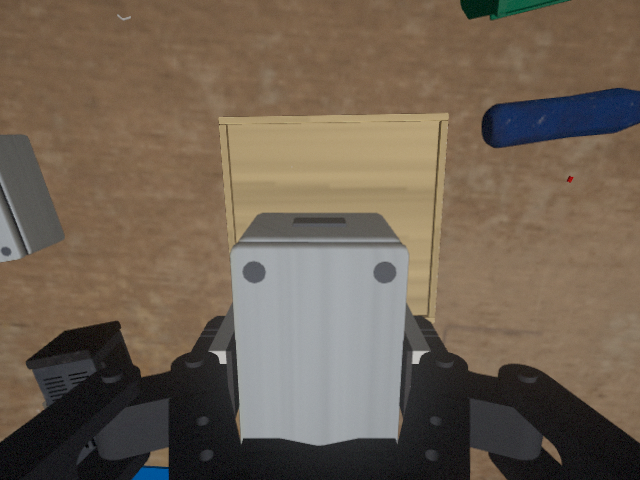

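The case hangs level and upright over the tray; the tray's far corners are at (222,120) and (446,117). Now the last 10 mm sideways, then down.

```bash
python3 -m jog '[[[0,0,0,0,10,0,1],[0,0,0,0,0,35,1],[0,0,0,0,0,45,1],[0,0,0,0,0,35,1],[0,0,0,0,0,20,1],[0,0,0,0,0,5,1],[0,0,0,0,0,3,1],[0,0,0,0,0,0,1]]]'
```

```text
time_s: 13.15
eef_pos: [0.4212, -0.3302, 0.0278]
eef_rot: [0.001, 0.999, 0.04, 0.001]
force: [-0.6, -0.7, -4.6]
grip_width: 0.573
grasp_force: 97.4
```

```bash
python3 -m jog '[[[0,0,0,0,0,2.5,1],[0,0,0,0,0,2.0,1],[0,0,0,0,0,0,1]]]'
```

```text
time_s: 13.52
eef_pos: [0.4204, -0.3294, 0.0223]
eef_rot: [-0.0, 0.999, 0.04, -0.0]
force: [-0.8, 0.1, -5.3]
grip_width: 0.571
grasp_force: 97.4
```

```bash
python3 -m jog '[[[0,0,0,0,0,1,1],[0,0,0,0,0,0.7,1],[0,0,0,0,0,0,1]]]'
```

```text
time_s: 13.9
eef_pos: [0.4205, -0.3296, 0.0215]
eef_rot: [-0.0, 0.999, 0.04, -0.0]
force: [-3.2, 3.8, 4.3]
grip_width: 0.573
grasp_force: 99.0
```

Contact: the force has turned upward. Open gently and retreat toward B.

```bash
python3 -m jog '[[[0,0,0,0,0,0,0.3],[0,0,0,0,0,0,0],[0,0,0,0,0,0,0],[0,0,0,0,0,0,0],[0,0,0,0,0,-20,0],[0,0,0,0,0,-55,0],[0,0,0,0,0,-60,0],[0,0,0,0,0,-60,0]]]'
```

```text
time_s: 14.9
eef_pos: [0.4203, -0.3292, 0.2174]
eef_rot: [-0.0, 0.999, 0.04, -0.0]
force: [0.9, -0.6, -0.3]
grip_width: 0.997
grasp_force: 0.0
```

```bash
python3 -m jog '[[[0,0,-0.09,5,-55,0,0],[0,0,-0.09,10,-55,0,0],[0,0,0,15,-55,0,0],[0,0,0,15,-55,0,0],[0,0,0,0,0,0,0],[0,0,0,0,0,0,0]]]';python3 look.py pics/w4.png; python3 box.py 200,20,450,300,.046,.06 450,20,640,320,.05,.065 
```

```text
time_s: 15.65
eef_pos: [0.4226, -0.1046, 0.2158]
eef_rot: [0.0, 0.992, 0.13, 0.0]
force: [0.3, -0.8, 0.3]
grip_width: 0.998
grasp_force: 0.0
{'time_s': 15.65, 'eef_pos': [0.423, -0.105, 0.216], 'eef_rot': [0.0, 0.992, 0.13, 0.0], 'joint_positions': [-0.424, -0.241, 2.013, -0.001, 1.368, 0.886], 'force': [0.321, -0.812, 0.321], 'grip_width': 0.998, 'grasp_force': 0.0}
wrist 0.58 [518. 232. 640. 349.] z 0.057 [ 419.9 -330.4] [79.9 52.2] 4.0 tool dx,dy [-60.9 217.5] phi 14.9
200,20,450,300,.046,.06 6778 z [0.05  0.052 0.053] [424.  -89.7] [80.2 50.1] 14.5 tool dx,dy [  5.5 -14.8] phi 14.8
450,20,640,320,.05,.065 4819 z [0.053 0.056 0.058] [ 428.3 -328.4] [63.9 51.2] 4.1 tool dx,dy [-51.4 217.1] phi 14.8
```

View pics/w4.png

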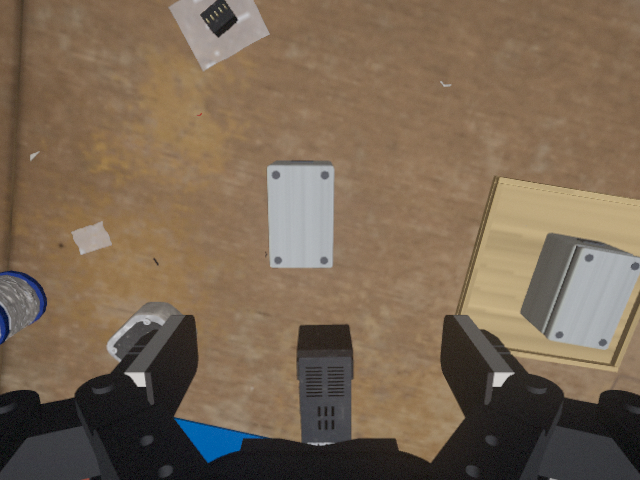

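Case A stands lid up in the tray's middle (about (590,295)), within about 2 mm. Case B is at (300,215); I'll fetch it.

```bash
python3 -m jog '[[[0,0,0,4.5,-15,0,0],[0,0,0,0,0,50,0],[0,0,0,0,0,50,0],[0,0,0,0,0,50,0],[0,0,0,0,0,30,0],[0,0,0,0,0,20,0],[0,0,0,0,0,0,0],[0,0,0,0,0,0,0.3]]]' 60
```

```text
time_s: 16.8
eef_pos: [0.4235, -0.0888, 0.0164]
eef_rot: [0.0, 0.992, 0.129, 0.0]
force: [0.7, 0.2, 0.0]
grip_width: 0.815
grasp_force: 0.0
```

```bash
python3 -m jog '[[[0,0,0,0,0,0,1],[0,0,0,0,0,0,1],[0,0,0,0,0,0,1],[0,0,0,0,0,0,1],[0,0,0,0,0,0,1],[0,0,0,0,0,0,1],[0,0,0,0,0,0,1]]]' 60
```

```text
time_s: 17.68
eef_pos: [0.4243, -0.0892, 0.0171]
eef_rot: [0.001, 0.992, 0.129, 0.001]
force: [-0.7, -0.2, 7.4]
grip_width: 0.577
grasp_force: 62.8
```

```bash
python3 -m jog '[[[0,0,0,0,0,-15,1],[0,0,0,0,0,-50,1],[0,0,0,0,0,-50,1],[0,0,0,0,0,-35,1],[0,0,0,0,0,0,1],[0,0,0,0,0,0,1]]]'
```

```text
time_s: 18.42
eef_pos: [0.4222, -0.0884, 0.165]
eef_rot: [-0.0, 0.992, 0.13, -0.0]
force: [-0.4, 0.4, -2.0]
grip_width: 0.579
grasp_force: 62.7
```

```bash
python3 -m jog '[[[0,0,0,7,-25,0,1],[0,0,0,15,-50,0,1],[0,0,0,15,-50,0,1],[0,0,0,15,-50,0,1],[0,0,0,15,-50,0,1],[0,0,0,15,-50,0,1],[0,0,0,15,-50,0,1],[0,0,0,15,-50,0,1]]]'
```

```text
time_s: 19.42
eef_pos: [0.4332, 0.3036, 0.1632]
eef_rot: [0.001, 0.992, 0.13, -0.002]
force: [0.5, -0.1, -0.8]
grip_width: 0.576
grasp_force: 62.8
```

```bash
python3 -m jog '[[[0,0,0,7,-23,0,1],[0,0,0,0,0,0,1],[0,0,0,0,0,0,1]]]'; python3 - <<'E'
from h import *
st();
im,d=arm.grab_frame("wrist");cv2.imwrite("pics/w5.png",im)
for q in arm.silhouettes("round_dish_mid","wrist"):
    v,u=np.nonzero(q["region"]&(d>0));W=world("wrist",np.c_[u,v],d[v,u]);W=W[(W[:,2]<.02)]
    if len(W)<50: continue
    C,r=cv2.minEnclosingCircle((W[:,:2]*1000).astype(np.float32));print(q["conf"],C,r)
E
```

```text
time_s: 19.8
eef_pos: [0.4346, 0.3255, 0.1639]
eef_rot: [0.001, 0.992, 0.13, -0.002]
force: [-0.3, 0.2, -1.1]
grip_width: 0.58
grasp_force: 62.8
{'time_s': 19.8, 'eef_pos': [0.435, 0.325, 0.164], 'eef_rot': [0.001, 0.992, 0.13, -0.002], 'joint_positions': [0.498, 0.087, 1.807, -0.0, 1.252, 1.809], 'force': [-0.277, 0.162, -1.089], 'grip_width': 0.58, 'grasp_force': 62.829}
0.87 (219.1923828125, 385.3014831542969) 55.23793411254883
0.76 (394.01666259765625, 540.0703735351562) 83.80016326904297
0.73 (434.3228454589844, 326.5536804199219) 83.36459350585938
```

View pics/w5.png

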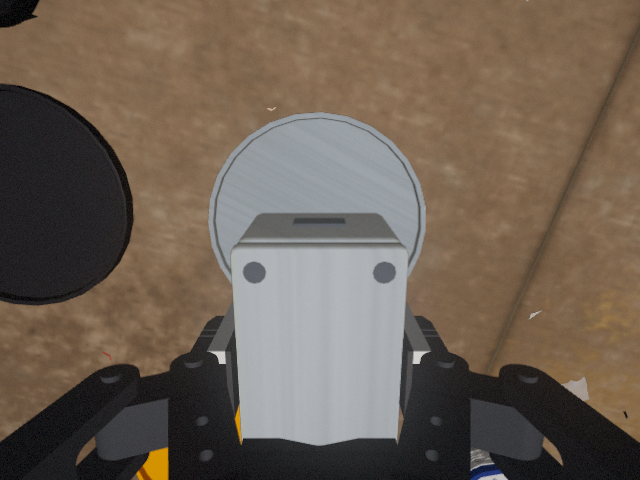

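The held case is above the bare steel dish (centre about (317,215)), and the dish centre agrees to about 1 mm. Lowering.

```bash
python3 -m jog '[[[0,0,0,0.5,-1,0,1],[0,0,0,0,0,35,1],[0,0,0,0,0,45,1],[0,0,0,0,0,35,1],[0,0,0,0,0,16,1],[0,0,0,0,0,5,1],[0,0,0,0,0,3,1],[0,0,0,0,0,0,1]]]'
```

```text
time_s: 20.9
eef_pos: [0.4368, 0.3281, 0.0278]
eef_rot: [-0.0, 0.992, 0.13, 0.001]
force: [-0.3, 0.7, -1.2]
grip_width: 0.578
grasp_force: 62.9
```

```bash
python3 -m jog '[[[0,0,0,0,0,1.5,1],[0,0,0,0,0,1,1],[0,0,0,0,0,0,1]]]'
```

```text
time_s: 21.28
eef_pos: [0.4359, 0.3276, 0.0242]
eef_rot: [-0.0, 0.992, 0.13, 0.0]
force: [-0.6, -0.7, -2.2]
grip_width: 0.582
grasp_force: 62.9
```

```bash
python3 -m jog '[[[0,0,0,0,0,1.2,1],[0,0,0,0,0,0.6,1],[0,0,0,0,0,0,1]]]'
```

```text
time_s: 21.65
eef_pos: [0.4359, 0.3276, 0.0223]
eef_rot: [-0.0, 0.992, 0.13, -0.0]
force: [-0.6, 0.2, -2.1]
grip_width: 0.571
grasp_force: 63.0
```

```bash
python3 -m jog '[[[0,0,0,0,0,0.7,1],[0,0,0,0,0,0.4,1],[0,0,0,0,0,0,1]]]'
```

```text
time_s: 22.02
eef_pos: [0.4359, 0.3276, 0.0221]
eef_rot: [0.0, 0.992, 0.13, -0.0]
force: [-4.3, -2.3, 8.4]
grip_width: 0.578
grasp_force: 64.1
```

```bash
python3 -m jog '[[[0,0,0,0,0,0,0.3],[0,0,0,0,0,0,0],[0,0,0,0,0,0,0],[0,0,0,0,0,0,0],[0,0,0,0,0,-20,0],[0,0,0,0,0,-55,0],[0,0,0,0,0,-60,0],[0,0,0,0,0,-60,0]]]'
```

```text
time_s: 23.02
eef_pos: [0.4356, 0.3274, 0.2179]
eef_rot: [0.0, 0.992, 0.13, -0.0]
force: [1.7, 0.3, -0.4]
grip_width: 0.998
grasp_force: 0.0
```

```bash
python3 -m jog '[[[0,0,0,-20,0,-20,0],[0,0,0,0,0,0,0],[0,0,0,0,0,0,0]]]'; python3 look.py pics/w6.png top scene; python3 -c "
import cv2
from h import *
cv2.imwrite('pics/s6.png',arm.grab_frame('scene')[0])"
```

```text
time_s: 23.4
eef_pos: [0.4163, 0.3222, 0.2348]
eef_rot: [0.0, 0.992, 0.13, -0.001]
force: [0.3, -0.5, -0.5]
grip_width: 0.999
grasp_force: 0.0
{'time_s': 23.4, 'eef_pos': [0.416, 0.322, 0.235], 'eef_rot': [0.0, 0.992, 0.13, -0.001], 'joint_positions': [0.509, -0.018, 1.776, -0.0, 1.384, 1.82], 'force': [0.327, -0.532, -0.497], 'grip_width': 0.999, 'grasp_force': 0.0}
scene 0.91 [367. 146. 395. 170.] z 0.058 [ 416.7 -328.2] [82.1 53.7] 0.6 tool dx,dy [-166.6  628.7] phi 14.9
```

View pics/s6.png

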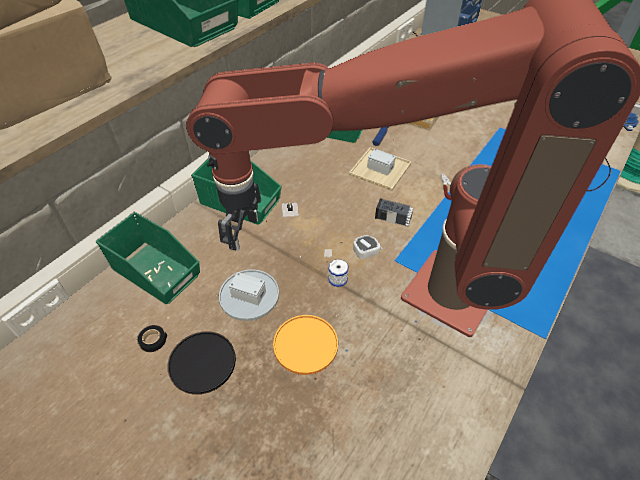

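The heavy case stands lid up in the tray at (381,162), the light case lid up in the middle of the steel dish at (248,288), and the arm is clear of both.

```bash
python3 box.py 150,80,500,320,.05,.065; python3 -c "
from cell import arm;print(arm.job_done())"
```

```text
150,80,500,320,.05,.065 6423 z [0.056 0.057 0.058] [435.9 327.8] [79.6 50. ] 14.9 tool dx,dy [20.2 -0.3] phi 14.9
the job is handed in; nothing more can be done
None
```

Job handed in at about 23.5 s: case A (about 5.2 N on the wrist, the heavy one) stands lid up in the middle of the square tray, and case B (about 1.2 N, the light one) stands lid up in the middle of the steel dish, each within about 2 mm of centre.

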